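# Two plug gauges back into their graded tray

## Task

Put the two plug gauges standing on the granite plate back into the gauge tray, each upright in the hole that matches its diameter and fully home on its flange. The hole block lies loose on foam in the tray, so feel for each hole with light pressure and lower the gauge in gently; never press hard on the block or let a gauge drop. Leave the other things on the desk alone.

Things in the scene. Friction and masses are not known exactly. Their poses are not given: they have to be found in the camera images.
- gauge_17: smaller plug gauge, upright, 83 mm tall, 80 g; origin in the centre of its foot, z up. From below: round steel member 17 mm in diameter, 32 mm long, foot chamfered 0.8 mm; round steel flange 26 mm in diameter, 5 mm thick; hexagonal aluminium handle with a green ring at its lower end, 37 to 83 mm above the foot, 18 mm across flats (flats face its own +x, -x and every 60 degrees)
- gauge_23: larger plug gauge, upright, 83 mm tall, 130 g, same shape and heights as the smaller one; member 23 mm in diameter, flange 32 mm, handle 24 mm across flats (flats face its own +x, -x and every 60 degrees); origin in the centre of its foot, z up
- granite_plate: dark granite plate on four rubber feet, 120 x 180 x 30 mm, on which both gauges stand, fixed; origin under its centre, its top 30 mm above the origin
- gauge_tray: open grey tray, 74 x 226 x 34 mm, fixed, origin under its centre, long side along its own y, in which a light wooden block of 52 x 204 x 40 mm lies on foam. The block has a row of five holes, 40 mm apart along y, for members of 14, 17, 20, 23 and 26 mm (from +y to -y): each 1 mm wider than its member, 36 mm deep, sharp-edged
- hole_17 (a point): where the mouth of the hole for the 17 mm gauge would be if the block lay centred in the tray (moves with the tray only). The block is NOT centred: it stands somewhere within 6 mm either way in the tray's x and in its y, not turned, and this offset is not in the poses; friction holds it there (about 6 N pushes it along)
- hole_23 (a point): the same for the 23 mm gauge's hole; the block's offset is the same for all holes. The block's top is 50 mm above the tray's origin (the height of this point); on its foam it sinks about 0.4 mm per N for 5 mm and is hard after that
- hole_26 (a point): the same for the 26 mm hole, taken by its own gauge, already home and to be left there (flange 35 mm in diameter, handle 27 mm across flats, reaching 51 mm above the block)
- gauge_17_flange (a point): centre of the underside of the smaller gauge's flange, 32 mm above its foot, the face that comes to rest on the block
- gauge_23_flange (a point): the same on the larger gauge
- micrometer: outside micrometer lying on the desk, 45 x 134 x 17 mm, bystander
- housing_part: die-cast gear housing, 64 x 88 x 36 mm, bystander behind the tray
- spur_gear: spur gear, 59 mm in diameter, 18 mm high, bystander behind the tray
Things that resemble listed ones, but are neither listed nor needed, are in the scene too. Leave any red look-alike of the gauge_17 alone.

How it is judged:
At the end, for the whole second after the job is handed in: Both gauges stand upright (within 3.4 degrees) and at rest in the holes of their own size: flange undersides at most 2 mm above the top of the unloaded block (below 52 mm over the tray's origin) and within 10.5 mm horizontally of the nominal hole centres, wherever the block lies (horizontal distance between gauge_17_flange and hole_17 below 0.0105 m and z of each of gauge_17_flange, gauge_23_flange in the frame of gauge_tray below 0.052 m and angle between each of gauge_17, gauge_23's own z axis and vertical below 0.06 rad and linear speed of each of gauge_17, gauge_23 below 0.02 m/s and horizontal distance between gauge_23_flange and hole_23 below 0.0105 m); the robot touches nothing.
It fails at once if the 17 mm gauge pressed on the tray or its block with more than 25 N, or let drop into its hole (faster than 0.3 m/s) (contact force between gauge_17 and gauge_tray above 25 N or (linear speed of gauge_17 above 0.3 m/s and horizontal distance between gauge_17_flange and hole_17 below 0.015 m and z of gauge_17_flange in the frame of gauge_tray below 0.08 m)).
It fails at once if the 23 mm gauge pressed on the tray or its block with more than 25 N, or let drop into its hole (faster than 0.3 m/s) (contact force between gauge_23 and gauge_tray above 25 N or (linear speed of gauge_23 above 0.3 m/s and horizontal distance between gauge_23_flange and hole_23 below 0.015 m and z of gauge_23_flange in the frame of gauge_tray below 0.08 m)).
It fails at once if the micrometer, housing or gear moved by more than 30 mm (distance of any of micrometer, housing_part, spur_gear from where it was at the start of the episode above 0.03 m).
It also fails if it takes over 72 s, if anything falls off the work surface, if the arm or the gripper's body presses on something with over 40 N, if the wrist force passes 120 N, or if a joint passes its speed limit or range.

## Robot

A 6-joint arm with a two-finger parallel gripper is mounted at the origin on a cart in front of the work surface, level with it; the furniture and walls round the work are solid. World frame = base frame: x ahead of the robot, y to its left, z up, the work surface at z = 0. Lengths are in m, angles in rad, forces in N, time in s.
With the tool pointing down it reaches from about 0.35 to 0.975 m from the base axis. Payload 4.9 kg.
Tool frame: the origin (TCP) lies on the centre line of the jaws, within the pads' length; the fingertips stand 8 mm ahead of it and the grasp point (between the pads) lies 11 mm behind it; z points along the fingers, y is the line along which they close (so a half turn about z gives the same grasp; the last joint's range is limited). The gripper opens to 85 mm and grips with 20 to 120 N. Pads are 22 mm wide; open, the fingers measure 114 mm over their backs; the gripper's body (76 mm by 85 mm) begins 54 mm behind the grasp point. The pads swing forward as they close: fully open they stand 13 mm farther back than shut.
Start: joints at [-1.298, 0.053, 1.613, -0, 1.476, -0.119], TCP at [0.239, -0.578, 0.239] pointing down, gripper open.
Joint ranges: [-3.01, 3.01], [-1.01, 2.22], [0.06, 2.58], [-1.02, 4.17], [0.09, 2.62], [-3.14, 3.14]. Speed limits (rad/s): [2.57, 2.57, 3.14, 3.14, 3.14, 3.14].

## Interface

Orientations are given as a unit quaternion [x, y, z, w].
In Python, from rig import manip, optics, workorder, nets gives the robot as it stands.
- The arm moves only by the tool step_arm, never from a script. Its arguments are lists of equal length, an entry for each row: "linear": the shift along the tool's x, y, z in mm, a list of three; "roll": the turn about the tool's z in degrees; "jaw": the finger opening in mm, from 0 to 85.4. A call has 1 to 5 rows; each row is the pose to reach, as a shift and turn from the pose commanded when the call began, along the tool's axes at that moment; what a row does not reach only later rows make up. A row lasts 1/10 s, in which the tool goes at most 50 mm and 8.59 degrees, less where a joint would pass 70% of its speed; a pose out of reach is approached as far as the arm can. A call with a gripper value outside its range is refused whole. The fingers move at their own pace and stop on an object; "squeeze" is the grip in N (left out, the last holds). Time passes only in rows, so rows that repeat a pose let the fingers close. It gives the time, the measured TCP pose, the force, the opening and the grip force at its end, in the units of the state.
- manip.state(): the state, without advancing time (a new reading comes with each control period).
- optics.grab_frame(name): name is "scene" or "side" or "wrist"; returns a dict with "image" (400x640x3 uint8, red, green, blue), "range_z" (400x640 float32, m along the optical axis (not along the pixel's ray), 0 where there is no reading), "camera_matrix" (3x3 intrinsics, pixels), "pose" (4x4, takes a point from camera to world coordinates); the wrist camera has in their place "mount" (4x4, takes a point from camera to tool coordinates, whose origin is the TCP and whose axes are the flange's). Camera axes: x right, y down, z forward; pixel columns grow to the right and rows downward; lengths in m; the calibration is good to about 2 mm. The wrist camera is an equidistant fisheye: a pixel r from the principal point sees the ray r / f radians off the axis. A picture is of the moment at which its call begins: read the wrist's pose just before it.
- workorder.hand_in(): hands the job in; it is judged then, once.
Trained networks look in the newest picture that a camera, given by its name, has taken for a name from the list of things; names that differ only in an ending like _2 or _b are one class to them, and where a whole thing is asked for, a point or a joint stands for the part that bears it (a point fixed in the world has none). Each returns a list of dicts, best first, with "conf" (0 to 1); they miss things now and then, are a little off and sometimes report something else, mostly with a low value. They report only what shows in the picture. A call takes as long as a camera call. They do not tell look-alikes from the thing itself.
- nets.boxes_of(camera, query): "extent" ([left, top, right, bottom] in pixels, round what is visible of it).
- nets.regions_of(camera, query): "mask" (400x640 bool, what is visible of it) and "extent" ([left, top, right, bottom] in pixels, round what is visible of it).
The state is a dict: "time": time; "joint_positions": joint angles; "qvel": joint speeds; "tau": joint torques, N m; "tcp_pos": TCP position; "ee_rot": TCP orientation; "ft_force": force on the tool from outside, world axes, zero at the start; "ft_torque": the same for the moment, N m; "gripper_width": finger opening in m; "finger_force": force on a finger pad.
Only numpy, scipy, OpenCV 4.12 (cv2) and the standard library are available. Lean on these libraries where they do the work, as an engineer would, in place of code of your own. Each camera call takes 0.05 s, during which the arm holds its last target. There are 200 camera calls.

## Working session

There is one attempt and no reset: what is moved stays moved. The work goes in short steps, Python scripts to look and compute and a tool call to move; the robot and the scene stay as the last step left them, time stands still between calls to the robot, and variables do not carry over. Pictures are saved under pics/ and viewed, at most 10 in all, crops included, and the job is handed in when it is done.

Besides the shell and the picture viewer there is one more tool, called after ">>>" by a JSON object that holds its "method" and its "body". step_arm: Moves the arm, as the interface text tells. Its arguments: {"type":"object","properties":{"linear":{"type":"array"},"roll":{"type":"array"},"jaw":{"type":"array"},"squeeze":{"type":"number"}},"required":["linear","roll","jaw"]}

```bash
mkdir -p pics; cat > h.py <<'E'
import numpy as np, cv2
from rig import manip, optics, workorder, nets
from scipy.spatial.transform import Rotation as R
def cloud(f):
    K=f['camera_matrix'];z=f['range_z'];v,u=np.mgrid[:400,:640]
    P=np.stack([(u-K[0,2])/K[0,0]*z,(v-K[1,2])/K[1,1]*z,z],-1)
    W=P@f['pose'][:3,:3].T+f['pose'][:3,3]; W[z==0]=np.nan
    return W
E
python3 - <<'E'
from h import *
s=manip.state();print(s['tcp_pos'],s['ee_rot'],s['gripper_width'],s['ft_force'])
for c in ['scene','side']:
    f=optics.grab_frame(c);cv2.imwrite(f'pics/{c}0.png',f['image'][...,::-1]);W=cloud(f);np.save(c+'.npy',W)
    print(c,f['pose'][:3,3].round(3),f['pose'][:3,2].round(2))
    for q in ['gauge_17','gauge_23','granite_plate','gauge_tray']:
        for r in nets.regions_of(c,q):
            P=W[r['mask']];P=P[~np.isnan(P[:,0])]
            print(q,round(r['conf'],2),np.round(r['extent']),np.median(P,0).round(3),P.min(0).round(3),P.max(0).round(3))
E
```

```text
[ 0.23845353 -0.57707862  0.23808869] [ 9.80875357e-01  1.94634330e-01 -8.44147607e-05 -1.00185987e-03] 0.08500360162168985 [ 0.10981517 -0.2040247   0.24594592]
scene [0.262 0.416 0.953] [ 0.34 -0.37 -0.87]
gauge_17 0.77 [374. 239. 394. 269.] [0.437 0.061 0.099] [0.424 0.042 0.034] [0.454 0.07  0.12 ]
gauge_17 0.6 [420. 166. 436. 195.] [ 0.476 -0.143  0.058] [ 0.467 -0.158 -0.   ] [ 0.491 -0.135  0.089]
gauge_17 0.58 [358. 183. 372. 210.] [ 0.546 -0.027  0.061] [ 0.538 -0.042  0.004] [ 0.559 -0.021  0.091]
gauge_17 0.56 [404. 190. 424. 219.] [ 0.456 -0.058  0.086] [ 0.446 -0.133  0.004] [ 0.493 -0.05   0.119]
gauge_23 0.77 [374. 239. 394. 269.] [0.437 0.061 0.099] [0.424 0.042 0.034] [0.454 0.07  0.12 ]
gauge_23 0.6 [420. 166. 436. 195.] [ 0.476 -0.143  0.058] [ 0.467 -0.158 -0.   ] [ 0.491 -0.135  0.089]
gauge_23 0.58 [358. 183. 372. 210.] [ 0.546 -0.027  0.061] [ 0.538 -0.042  0.004] [ 0.559 -0.021  0.091]
gauge_23 0.56 [404. 190. 424. 219.] [ 0.456 -0.058  0.086] [ 0.446 -0.133  0.004] [ 0.493 -0.05   0.119]
granite_plate 0.63 [229. 186. 321. 301.] [0.614 0.165 0.048] [ 0.561  0.
[... 608 characters left out ...]
55 [243. 197. 257. 232.] [0.441 0.044 0.083] [0.424 0.035 0.029] [0.455 0.085 0.117]
gauge_23 0.81 [300. 230. 308. 262.] [ 0.549 -0.041  0.044] [ 0.538 -0.05  -0.003] [0.567 0.037 0.087]
gauge_23 0.62 [273. 268. 282. 300.] [ 0.479 -0.157  0.052] [ 0.468 -0.163  0.002] [ 0.491 -0.143  0.088]
gauge_23 0.59 [254. 233. 269. 268.] [ 0.459 -0.072  0.083] [ 0.447 -0.079  0.031] [ 0.471 -0.057  0.117]
gauge_23 0.55 [243. 197. 257. 232.] [0.441 0.044 0.083] [0.424 0.035 0.029] [0.455 0.085 0.117]
granite_plate 0.93 [224. 217. 286. 284.] [ 0.428 -0.025  0.03 ] [ 0.364 -0.145 -0.002] [0.505 0.122 0.114]
gauge_tray 0.95 [293. 168. 350. 233.] [0.621 0.105 0.041] [ 0.562 -0.261 -0.002] [0.688 0.328 0.289]
```

```bash
python3 - <<'E'
import cv2,numpy as np
a=cv2.imread('pics/scene0.png')[140:320,200:470];b=cv2.imread('pics/side0.png')[150:310,190:430]
a=cv2.resize(a,(800,533),interpolation=cv2.INTER_CUBIC);cv2.imwrite('pics/c1.png',a)
cv2.imwrite('pics/c2.png',cv2.resize(b,(800,533),interpolation=cv2.INTER_CUBIC))
E
```

```text
(no output)
```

View pics/c1.png

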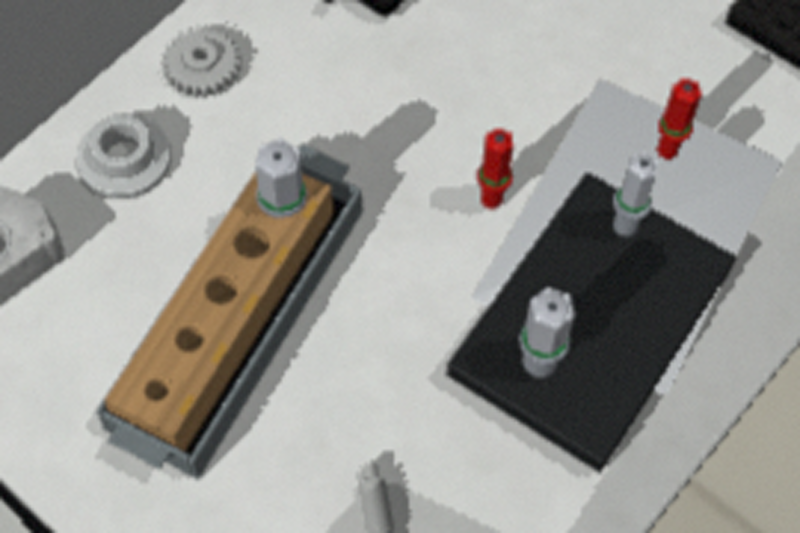

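View pics/c2.png

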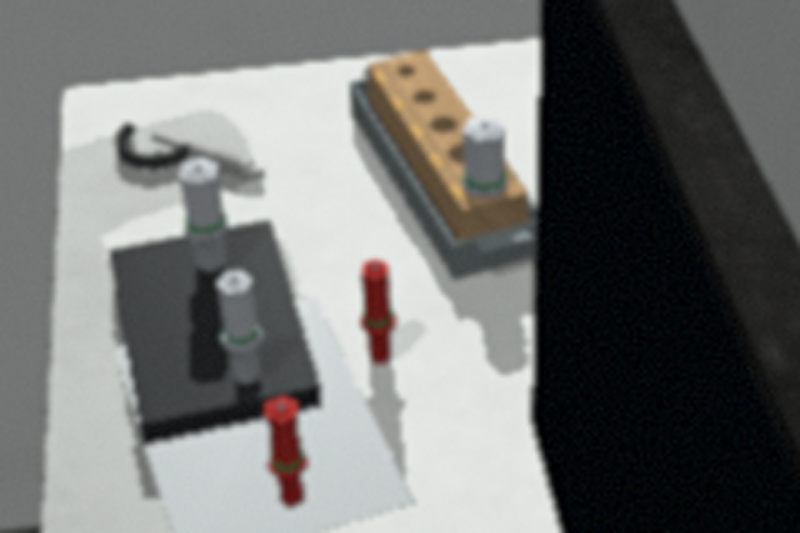

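Candidates for gauge_17 in the scene picture are the silver gauge on the granite (414,205), the red one at (428,180) and the red one at (365,196). Only the silver one stands on the plate and isn't red, so that is gauge_17. The large silver gauge at (384,254) is gauge_23. The block's empty holes at about (285,222), (274,239), (264,254) and (253,272) are for 23, 20, 17 and 14 mm. The occupied 26 mm hole is at the far end.

```bash
cat >> h.py <<'E'
def toplane(f,uv,h):
    K=f['camera_matrix'];uv=np.atleast_2d(uv)
    d=np.c_[(uv[:,0]-K[0,2])/K[0,0],(uv[:,1]-K[1,2])/K[1,1],np.ones(len(uv))]@f['pose'][:3,:3].T
    o=f['pose'][:3,3];return o+d*((h-o[2])/d[:,2])[:,None]
E
python3 - <<'E'
from h import *
for c in ['scene','side']:
    f=optics.grab_frame(c);W=cloud(f);z=W[...,2]
    for n,p in [('17',(.457,-.066)),('23',(.438,.052))]:
        m=(np.hypot(W[...,0]-p[0],W[...,1]-p[1])<.025)&(z>.108)
        P=W[m];b=cv2.minAreaRect((P[:,:2]*1000).astype(np.float32))
        print(c,n,m.sum(),P.mean(0).round(4),np.median(P[:,2]).round(4),((P.max(0)+P.min(0))/2).round(4),b)
    m=(abs(z-.05)<.004)&(W[...,0]>.55)&(W[...,0]<.7)&(W[...,1]>0)&(W[...,1]<.29)
    P=W[m];print(c,'block',m.sum(),np.median(P[:,2]),cv2.minAreaRect((P[:,:2]*1000).astype(np.float32)))
    m=m.astype(np.uint8)
    hull=cv2.convexHull(np.argwhere(m)[:,::-1].astype(np.int32));H=np.zeros((400,640),np.uint8);cv2.fillPoly(H,[hull],1)
    H=cv2.erode(H,np.ones((3,3)))&(z<.046).astype(np.uint8)
    n,l,st,ce=cv2.connectedComponentsWithStats(H)
    for i in range(1,n):
        if st[i,4]>8: 
            q=toplane(f,np.argwhere(l==i)[:,::-1],.05); print(st[i,4],ce[i].round(1),q.mean(0).round(4),((q.max(0)+q.min(0))/2).round(4),(q.max(0)-q.min(0)).round(3))
f=optics.grab_frame('wrist');print(f['mount'].round(4),f['camera_matrix'])
cv2.imwrite('pics/w0.png',f['image'][...,::-1])
E
```

```text
scene 17 87 [ 0.4578 -0.0626  0.1144] 0.1148 [ 0.4586 -0.0645  0.1132] ((458.5484313964844, -63.719818115234375), (17.396116256713867, 21.318126678466797), 33.56427001953125)
scene 23 159 [0.4396 0.0557 0.115 ] 0.1153 [0.4397 0.0548 0.114 ] ((440.11700439453125, 54.815948486328125), (26.39366912841797, 24.20250701904297), 79.34819793701172)
scene block 1974 0.051130308575430716 ((625.9161987304688, 161.20468139648438), (53.951839447021484, 204.4379425048828), 13.289454460144043)
88 [284.6 221.7] [0.6346 0.1224 0.05  ] [0.635  0.1223 0.05  ] [0.021 0.021 0.   ]
72 [274.4 237.6] [0.6252 0.161  0.05  ] [0.6253 0.1607 0.05  ] [0.018 0.02  0.   ]
52 [263.7 254.2] [0.616  0.1999 0.05  ] [0.6159 0.1998 0.05  ] [0.015 0.015 0.   ]
41 [252.7 271.1] [0.607  0.2385 0.05  ] [0.6075 0.2385 0.05  ] [0.013 0.012 0.   ]
side 17 63 [ 0.4588 -0.0674  0.1129] 0.1131 [ 0.4591 -0.0658  0.1129] ((458.9962463378906, -65.81553649902344), (18.009653091430664, 18.972644805908203), 87.04737091064453)
side 23 84 [0.4408 0.0504 0.113 ] 0.1131 [0.4407 0.0507 0.1128] ((440.3986511230469, 50.861209869384766), (28.081459045410156, 24.644474029541016), 84.2199478149414)
side block 735 0.05005651061591998 ((625.6962890625, 159.75601196289062), (53.903499603271484, 211.29367065429688), 13.025561332702637)
13 [317.6 179.4] [0.6179 0.1962 0.05  ] [0.6175 0.197  0.05  ] [0.014 0.009 0.   ]
24 [322.6 187.6] [0.6251 0.1579 0.05  ] [0.6259 0.1585 0.05  ] [0.017 0.015 0.   ]
16 [326.8 196.2] [0.6299 0.1203 0.05  ] [0.6296 0.1207 0.05  ] [0.009 0.017 0.   ]
[[-1.100e-03 -9.525e-01 -3.046e-01  7.710e-02]
 [ 1.000e+00 -1.300e-03  5.000e-04  3.000e-04]
 [-9.000e-04 -3.046e-01  9.525e-01 -1.343e-01]
 [ 0.000e+00  0.000e+00  0.000e+00  1.000e+00]] [[309.70691629   0.         319.22773522]
 [  0.         309.70691629 197.33375583]
 [  0.           0.           1.        ]]
```

>>> {"method": "step_arm", "body": {"linear": [[399, -388, -10], [399, -388, -10], [399, -388, -10], [399, -388, -10], [399, -388, -10]], "roll": [0, 0, 0, 0, 0], "jaw": [50, 50, 50, 50, 50]}}

```text
time: 1.15
tcp_pos: [0.3381, -0.3464, 0.244]
ee_rot: [0.981, 0.194, 0.0, 0.0]
ft_force: [1.2, -0.1, -1.0]
gripper_width: 0.0498
finger_force: 0.0
```

>>> {"method": "step_arm", "body": {"linear": [[219, -213, 0], [219, -213, 0], [219, -213, 0], [219, -213, 0], [219, -213, 0]], "roll": [0, 0, 0, 0, 0], "jaw": [50, 50, 50, 50, 50]}}

```text
time: 1.65
tcp_pos: [0.4373, -0.1167, 0.2443]
ee_rot: [0.981, 0.195, 0.001, 0.0]
ft_force: [0.1, -0.6, -0.6]
gripper_width: 0.0499
finger_force: 0.0
```

>>> {"method": "step_arm", "body": {"linear": [[55, -53, 0], [55, -53, 0], [55, -53, 0]], "roll": [0, 0, 0], "jaw": [50, 50, 50]}}

```text
time: 1.95
tcp_pos: [0.4681, -0.0459, 0.244]
ee_rot: [0.98, 0.197, 0.0, -0.0]
ft_force: [0.3, -0.4, -0.4]
gripper_width: 0.05
finger_force: 0.0
```

```bash
cat >> h.py <<'E'
def wgrab(name=None):
    s=manip.state();f=optics.grab_frame('wrist')
    T=np.eye(4);T[:3,:3]=R.from_quat(s['ee_rot']).as_matrix();T[:3,3]=s['tcp_pos']
    f['pose']=T@f['mount'];K=f['camera_matrix']
    v,u=np.mgrid[:400,:640];f['d']=wray(f,np.c_[u.ravel(),v.ravel()]).reshape(400,640,3)
    if name: cv2.imwrite(f'pics/{name}.png',f['image'][...,::-1])
    z=f['range_z'];W=(f['d']*z[...,None])@f['pose'][:3,:3].T+f['pose'][:3,3];W[z==0]=np.nan
    return s,f,W
def wray(f,uv):   # rays scaled to z=1, camera frame
    K=f['camera_matrix'];x=(uv[:,0]-K[0,2])/K[0,0];y=(uv[:,1]-K[1,2])/K[1,1]
    t=np.hypot(x,y)+1e-12;k=np.tan(np.minimum(t,1.5))/t
    return np.c_[x*k,y*k,np.ones(len(x))]
def wplane(f,uv,h):
    d=wray(f,np.atleast_2d(uv).astype(float))@f['pose'][:3,:3].T;o=f['pose'][:3,3]
    return o+d*((h-o[2])/d[:,2])[:,None]
def top(f,W,p,h=.113,r=.025):
    m=(np.hypot(W[...,0]-p[0],W[...,1]-p[1])<r)&(abs(W[...,2]-h)<.004)
    q=wplane(f,np.argwhere(m)[:,::-1],h)[:,:2]
    c=q.mean(0);hull=cv2.convexHull((q*1000).astype(np.float32))[:,0]
    # hex yaw: phase of 6-fold support function
    a=np.radians(np.arange(360));w=((hull-c*1000)@np.c_[np.cos(a),np.sin(a)].T).max(0)
    ph=np.degrees(np.angle(-(w*np.exp(6j*a)).sum()))/6   # flats where support smallest
    return m.sum(),np.median(W[m][:,2]).round(4),c.round(4),ph.round(1),(w+np.roll(w,180)).min().round(1),(w+np.roll(w,180)).max().round(1)
E
python3 - <<'E'
from h import *
s,f,W=wgrab('w1')
print(s['tcp_pos'],top(f,W,(.459,-.0655)),top(f,W,(.44,.0525)))
im=f['image'];cv2.imwrite('pics/w1.png',im[...,::-1])
E
```

```text
[ 0.46808824 -0.04585566  0.24396196] (np.int64(340), np.float64(0.1135), array([ 0.4578, -0.0644]), np.float64(-28.7), np.float64(18.4), np.float64(21.5)) (np.int64(555), np.float64(0.1136), array([0.44 , 0.053]), np.float64(-11.9), np.float64(24.1), np.float64(27.9))
```

View pics/w1.png

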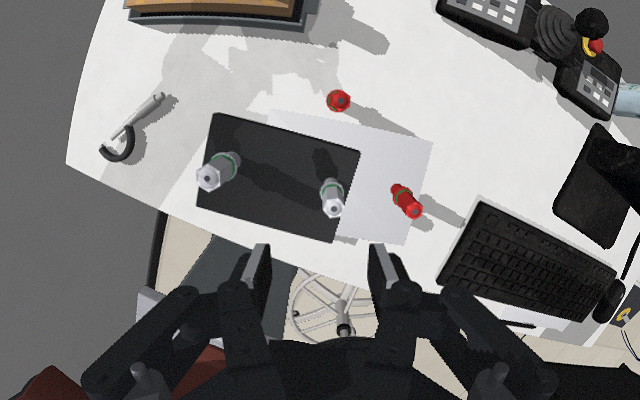

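Gauge_17's top is at (333,208) and gauge_23's at (210,175). The red look-alikes are at (338,100) and (407,200) and stay untouched.

>>> {"method": "step_arm", "body": {"linear": [[-16.6, 13.5, 0], [-16.6, 13.5, 0], [-16.6, 13.5, 40], [-16.6, 13.5, 80], [-16.6, 13.5, 100]], "roll": [8, 16, 21.4, 21.4, 21.4], "jaw": [50, 50, 50, 50, 50]}}

```text
time: 2.5
tcp_pos: [0.4548, -0.0683, 0.1402]
ee_rot: [1.0, 0.008, -0.002, -0.0]
ft_force: [-0.1, 1.3, -0.8]
gripper_width: 0.0502
finger_force: 0.0
```

```bash
python3 - <<'E'
from h import *
s,f,W=wgrab()
print(s['time'],s['tcp_pos'],R.from_quat(s['ee_rot']).as_matrix().round(3).tolist(),s['joint_positions'],s['ft_force'],top(f,W,(.459,-.0655)),top(f,W,(.44,.0525)))
E
```

```text
2.5 [ 0.45483774 -0.06831644  0.140206  ] [[1.0, 0.016, -0.005], [0.016, -1.0, 0.001], [-0.005, -0.001, -1.0]] [-3.10793981e-01 -2.72763740e-01  2.08180738e+00 -5.58100665e-04
  1.33725737e+00  1.24408422e+00] [-0.09897814  1.29931518 -0.83288432] (np.int64(840), np.float64(0.1133), array([ 0.4582, -0.0647]), np.float64(-29.2), np.float64(17.4), np.float64(21.5)) (np.int64(866), np.float64(0.1133), array([0.4405, 0.0519]), np.float64(-10.7), np.float64(24.7), np.float64(30.7))
```

>>> {"method": "step_arm", "body": {"linear": [[3.4, -3.6, 0], [3.4, -3.6, 0]], "roll": [0, 0], "jaw": [50, 50]}}

```text
time: 2.75
tcp_pos: [0.4617, -0.0645, 0.1456]
ee_rot: [1.0, 0.009, 0.001, 0.0]
ft_force: [0.2, -0.3, 0.3]
gripper_width: 0.0501
finger_force: 0.0
```

>>> {"method": "step_arm", "body": {"linear": [[-3.5, 0, 25], [-3.5, 0, 50], [-3.5, 0, 64], [-3.5, 0, 64], [-3.5, 0, 64]], "roll": [0, 0, 0, 0, 0], "jaw": [50, 50, 50, 50, 50]}}

```text
time: 3.25
tcp_pos: [0.458, -0.0642, 0.0812]
ee_rot: [1.0, 0.009, 0.001, 0.0]
ft_force: [0.7, 0.6, 0.2]
gripper_width: 0.05
finger_force: 0.0
```

>>> {"method": "step_arm", "body": {"linear": [[0, 0, 0], [0, 0, 0], [0, 0, 0], [0, 0, 0], [0, 0, 0]], "roll": [0, 0, 0, 0, 0], "jaw": [15, 10, 10, 10, 10], "squeeze": 40}}

```text
time: 3.75
tcp_pos: [0.4581, -0.0641, 0.0812]
ee_rot: [1.0, 0.009, 0.001, 0.0]
ft_force: [-1.1, 0.6, 6.3]
gripper_width: 0.0176
finger_force: 39.4
```

>>> {"method": "step_arm", "body": {"linear": [[0, 0, -20], [0, 0, -50], [0, 0, -80], [0, 0, -80], [0, 0, -80]], "roll": [0, 0, 0, 0, 0], "jaw": [10, 10, 10, 10, 10]}}

```text
time: 4.25
tcp_pos: [0.4572, -0.0639, 0.16]
ee_rot: [1.0, 0.009, 0.0, 0.0]
ft_force: [-0.4, -0.6, -1.7]
gripper_width: 0.0173
finger_force: 39.0
```

```bash
python3 - <<'E'
from h import *
s,f,W=wgrab('w2')
t=s['tcp_pos'];print(s['time'],t,R.from_quat(s['ee_rot']).as_matrix().round(3).tolist(),s['ft_force'],s['gripper_width'],s['finger_force'],top(f,W,t[:2],h=.113+.08))
z=W[...,2];m=(np.hypot(W[...,0]-t[0],W[...,1]-t[1])<.03)
print(np.histogram(z[m],bins=np.arange(.0,.3,.01)))
E
```

```text
4.25 [ 0.45715492 -0.06388474  0.15999094] [[1.0, 0.018, 0.001], [0.018, -1.0, -0.0], [0.001, 0.0, -1.0]] [-0.37299954 -0.63361003 -1.71687885] 0.017327871502145778 38.97326250560582 (np.int64(2203), np.float64(0.1922), array([ 0.4605, -0.0642]), np.float64(4.1), np.float64(28.6), np.float64(48.2))
(array([  72,    0, 2080, 1031,    0,    0,    0,    0,    0,    0,   13,
        154,  134,    8,  420,  526,  896, 1122, 1355, 2707, 1938,  595,
       2388, 4242, 5120, 1630,    0,    0,    0]), array([0.  , 0.01, 0.02, 0.03, 0.04, 0.05, 0.06, 0.07, 0.08, 0.09, 0.1 ,
       0.11, 0.12, 0.13, 0.14, 0.15, 0.16, 0.17, 0.18, 0.19, 0.2 , 0.21,
       0.22, 0.23, 0.24, 0.25, 0.26, 0.27, 0.28, 0.29]))
```

>>> {"method": "step_arm", "body": {"linear": [[10, -20, -40], [30, -70, -40], [50, -120, -40], [70, -170, -40], [85, -215, -40]], "roll": [0, 0, 0, 0, 0], "jaw": [10, 10, 10, 10, 10]}}

```text
time: 4.8
tcp_pos: [0.5347, 0.1459, 0.1973]
ee_rot: [1.0, 0.009, -0.002, 0.0]
ft_force: [0.4, -0.6, -0.1]
gripper_width: 0.0174
finger_force: 39.3
```

>>> {"method": "step_arm", "body": {"linear": [[14, -49, 0], [14, -49, 0], [14, -49, 0], [14, -49, 0]], "roll": [0, 0, 0, 0], "jaw": [10, 10, 10, 10]}}

```text
time: 5.2
tcp_pos: [0.5475, 0.1925, 0.1981]
ee_rot: [1.0, 0.009, -0.001, 0.001]
ft_force: [-0.2, -0.5, -0.5]
gripper_width: 0.0176
finger_force: 39.5
```

```bash
cat >> h.py <<'E'
def holes(f,W,h=.05):
    z=W[...,2];m=(abs(z-h)<.004)&(W[...,0]>.56)&(W[...,0]<.7)&(W[...,1]>.04)&(W[...,1]<.28)
    out=[]
    for c0 in HOLES:
        g=wplane(f,np.argwhere(np.ones((400,640)))[:,::-1],h).reshape(400,640,3)
        k=(np.hypot(g[...,0]-c0[0],g[...,1]-c0[1])<.017)&(z<h-.004)
        q=g[k][:,:2]
        if k.sum()>20:
            (c,r)=cv2.minEnclosingCircle((q*1000).astype(np.float32));out.append((k.sum(),q.mean(0).round(4),np.round(c,1),round(2*r,1),np.round(np.sqrt(4*np.pi*0+ (q.max(0)-q.min(0))**2)*1000,1)))
        else: out.append(None)
    return np.median(z[m]),out
HOLES=[(.6335,.1218),(.6245,.160),(.6155,.199),(.6065,.238)]
E
python3 - <<'E'
from h import *
s,f,W=wgrab('w3')
t=s['tcp_pos'];print(s['time'],t,R.from_quat(s['ee_rot']).as_matrix().round(3).tolist())
h,o=holes(f,W);print(h);[print(x) for x in o]
E
```

```text
5.2 [0.54753444 0.19249933 0.1980581 ] [[1.0, 0.018, -0.003], [0.018, -1.0, -0.001], [-0.003, 0.001, -1.0]]
0.04969890681264583
(np.int64(483), array([0.6335, 0.1218]), array([633.6, 121.7]), 23.7, array([22.8, 23.1]))
(np.int64(397), array([0.6244, 0.1604]), array([624.5, 160.3]), 21.2, array([19.5, 20.9]))
(np.int64(295), array([0.6154, 0.199 ]), array([615.4, 198.8]), 18.2, array([17.4, 17.1]))
(np.int64(194), array([0.6065, 0.2374]), array([606.5, 237.4]), 14.9, array([13.9, 13. ]))
```

View pics/w3.png

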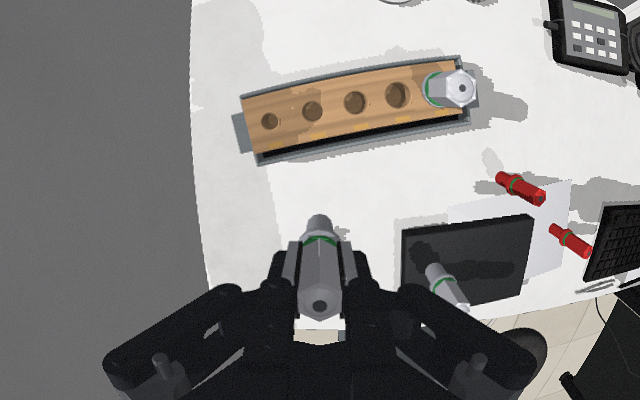

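>>> {"method": "step_arm", "body": {"linear": [[35, -3, 0], [68, -5.8, 20], [68, -5.8, 60], [68, -5.8, 80], [68, -5.8, 80]], "roll": [0, 0, 0, 0, 0], "jaw": [10, 10, 10, 10, 10]}}

```text
time: 5.75
tcp_pos: [0.6134, 0.1981, 0.1148]
ee_rot: [1.0, 0.008, -0.004, 0.001]
ft_force: [-0.5, 0.3, -0.9]
gripper_width: 0.0174
finger_force: 39.5
```

>>> {"method": "step_arm", "body": {"linear": [[0, 0, 0], [0, 0, 0]], "roll": [0, 0], "jaw": [10, 10]}}

```text
time: 5.95
tcp_pos: [0.6176, 0.2, 0.1223]
ee_rot: [1.0, 0.009, 0.002, -0.0]
ft_force: [-0.1, -0.1, -0.7]
gripper_width: 0.0177
finger_force: 39.5
```

```bash
python3 - <<'E'
from h import *
s,f,W=wgrab('w4')
t=s['tcp_pos'];print(s['time'],t,R.from_quat(s['ee_rot']).as_matrix().round(4).tolist())
h,o=holes(f,W);print(h);[print(x) for x in o]
cv2.imwrite('pics/w4c.png',cv2.resize(f['image'][100:340,200:440,::-1],(600,600),interpolation=cv2.INTER_CUBIC))
E
```

```text
5.95 [0.61755915 0.20003122 0.12230654] [[0.9998, 0.0173, 0.0037], [0.0173, -0.9998, 0.0007], [0.0037, -0.0007, -1.0]]
0.049669417329375035
(np.int64(684), array([0.6346, 0.1223]), array([634.7, 122.5]), 23.9, array([22. , 22.2]))
(np.int64(562), array([0.6255, 0.1606]), array([625.5, 160.5]), 20.5, array([18.9, 19.2]))
(np.int64(228), array([0.6195, 0.1991]), array([616.9, 199.1]), 17.0, array([10. , 16.5]))
(np.int64(259), array([0.6074, 0.2377]), array([607.2, 237.7]), 14.7, array([12.8, 13.5]))
```

View pics/w4c.png

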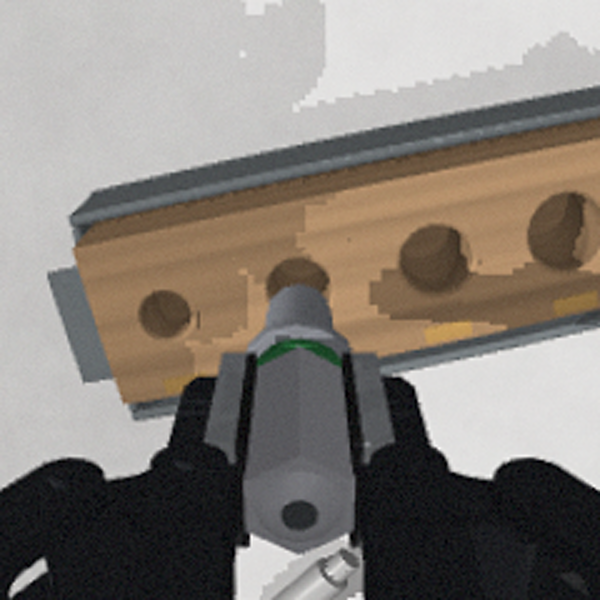

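```bash
cat >> h.py <<'E'
from scipy.optimize import least_squares
def member(W,t,r,zo=-.0512):
    z=W[...,2]-t[2]-zo;m=(np.hypot(W[...,0]-t[0],W[...,1]-t[1])<r+.005)&(z>.003)&(z<.029)
    P=W[m]; g=least_squares(lambda p:np.hypot(P[:,0]-p[0],P[:,1]-p[1])-r,t[:2],loss='soft_l1',f_scale=.001)
    return m.sum(),g.x.round(4),(g.x-t[:2]).round(4),np.abs(g.fun).mean().round(5)
E
python3 - <<'E'
from h import *
s,f,W=wgrab()
t=s['tcp_pos'];print(s['time'],t,R.from_quat(s['ee_rot']).as_matrix().round(4).tolist())
h,o=holes(f,W);print(h);[print(x) for x in o]
print(member(W,t,.0085))
E
```

```text
6.0 [0.61766137 0.20024548 0.12251735] [[0.9998, 0.0177, 0.0041], [0.0177, -0.9998, 0.0008], [0.0041, -0.0007, -1.0]]
0.04965307133012539
(np.int64(682), array([0.6346, 0.1222]), array([634.4, 121.9]), 23.6, array([22. , 22.2]))
(np.int64(565), array([0.6255, 0.1607]), array([625.6, 160.7]), 20.6, array([18.9, 19.3]))
(np.int64(234), array([0.6195, 0.1987]), array([616.8, 198.7]), 17.9, array([12.1, 17.2]))
(np.int64(259), array([0.6074, 0.2373]), array([607. , 237.6]), 15.1, array([12.8, 14.9]))
(np.int64(275), array([0.6167, 0.1997]), array([-0.001 , -0.0006]), np.float64(0.00025))
```

>>> {"method": "step_arm", "body": {"linear": [[-0.3, 0.7, 5], [-0.3, 0.7, 10], [-0.3, 0.7, 15], [-0.3, 0.7, 17], [-0.3, 0.7, 17]], "roll": [0, 0, 0, 0, 0], "jaw": [10, 10, 10, 10, 10]}}

```text
time: 6.55
tcp_pos: [0.6155, 0.1997, 0.1018]
ee_rot: [1.0, 0.009, -0.001, 0.0]
ft_force: [0.2, 1.1, 0.5]
gripper_width: 0.0176
finger_force: 39.5
```

```bash
python3 - <<'E'
from h import *
s,f,W=wgrab()
t=s['tcp_pos'];print(s['time'],t,R.from_quat(s['ee_rot']).as_matrix().round(4).tolist(),s['ft_force'])
h,o=holes(f,W);print(h);[print(x) for x in o]
print(member(W,t,.0085))
E
```

```text
6.55 [0.61549577 0.19967644 0.10182645] [[0.9998, 0.0184, -0.0015], [0.0184, -0.9998, -0.0003], [-0.0015, 0.0003, -1.0]] [0.22931859 1.07962479 0.47800061]
0.049664120075294776
(np.int64(770), array([0.6346, 0.1226]), array([634.6, 122.5]), 23.0, array([21.7, 22.1]))
(np.int64(679), array([0.6257, 0.1609]), array([625.7, 160.9]), 20.7, array([19.3, 20.1]))
(np.int64(110), array([0.6213, 0.1994]), array([617. , 199.2]), 17.4, array([ 9.9, 16.9]))
(np.int64(303), array([0.6076, 0.2375]), array([607.2, 237.5]), 14.5, array([13.3, 13.7]))
(np.int64(271), array([0.6143, 0.199 ]), array([-0.0012, -0.0006]), np.float64(0.00026))
```

>>> {"method": "step_arm", "body": {"linear": [[0, 0, 0], [0, 0, 0]], "roll": [0, 0], "jaw": [10, 10]}}

```text
time: 6.8
tcp_pos: [0.6162, 0.1998, 0.1031]
ee_rot: [1.0, 0.009, 0.0, -0.0]
ft_force: [0.3, 0.7, -0.5]
gripper_width: 0.0174
finger_force: 39.5
```

>>> {"method": "step_arm", "body": {"linear": [[0, 0, 0]], "roll": [0], "jaw": [10]}}

```text
time: 6.9
tcp_pos: [0.6162, 0.1998, 0.1031]
ee_rot: [1.0, 0.009, 0.0, -0.0]
ft_force: [0.5, -0.0, -0.6]
gripper_width: 0.0177
finger_force: 39.5
```

```bash
python3 - <<'E'
from h import *
s,f,W=wgrab()
t=s['tcp_pos'];print(s['time'],t,R.from_quat(s['ee_rot']).as_matrix().round(4).tolist(),s['ft_force'])
h,o=holes(f,W);print(h);[print(x) for x in o]
print(member(W,t,.0085))
E
```

```text
6.9 [0.6161688  0.19979498 0.10305738] [[0.9998, 0.0183, 0.0004], [0.0183, -0.9998, 0.0001], [0.0004, -0.0001, -1.0]] [ 0.5375016  -0.01401009 -0.5824964 ]
0.049662194385762845
(np.int64(764), array([0.6346, 0.1225]), array([634.4, 122.2]), 23.2, array([22.5, 21.6]))
(np.int64(659), array([0.6256, 0.1608]), array([625.3, 160.8]), 20.6, array([18.8, 20.2]))
(np.int64(95), array([0.6214, 0.1999]), array([617.2, 199.3]), 17.5, array([ 9.3, 17. ]))
(np.int64(301), array([0.6075, 0.2374]), array([607.5, 237.4]), 14.3, array([13.4, 13.8]))
(np.int64(266), array([0.615 , 0.1992]), array([-0.0011, -0.0006]), np.float64(0.00024))
```

>>> {"method": "step_arm", "body": {"linear": [[-0.3, 0.3, 1], [-0.3, 0.3, 2], [-0.3, 0.3, 3], [-0.3, 0.3, 4], [-0.3, 0.3, 4]], "roll": [0, 0, 0, 0, 0], "jaw": [10, 10, 10, 10, 10]}}

```text
time: 7.45
tcp_pos: [0.6156, 0.1994, 0.0985]
ee_rot: [1.0, 0.009, -0.0, 0.0]
ft_force: [0.3, 1.2, -1.1]
gripper_width: 0.0172
finger_force: 39.5
```

>>> {"method": "step_arm", "body": {"linear": [[0, 0, 0]], "roll": [0], "jaw": [10]}}

```text
time: 7.55
tcp_pos: [0.6157, 0.1994, 0.0988]
ee_rot: [1.0, 0.009, -0.0, 0.0]
ft_force: [0.2, 0.0, -0.6]
gripper_width: 0.0176
finger_force: 39.5
```

>>> {"method": "step_arm", "body": {"linear": [[0, 0, 1], [0, 0, 2], [0, 0, 3], [0, 0, 4], [0, 0, 4]], "roll": [0, 0, 0, 0, 0], "jaw": [10, 10, 10, 10, 10]}}

```text
time: 8.05
tcp_pos: [0.6159, 0.1995, 0.0948]
ee_rot: [1.0, 0.009, 0.0, -0.0]
ft_force: [0.0, -0.1, 0.3]
gripper_width: 0.0175
finger_force: 39.5
```

>>> {"method": "step_arm", "body": {"linear": [[0, 0, 3], [0, 0, 6], [0, 0, 9], [0, 0, 12], [0, 0, 12]], "roll": [0, 0, 0, 0, 0], "jaw": [10, 10, 10, 10, 10]}}

```text
time: 8.55
tcp_pos: [0.6158, 0.1995, 0.0823]
ee_rot: [1.0, 0.009, 0.0, -0.0]
ft_force: [0.7, 0.5, -1.3]
gripper_width: 0.0172
finger_force: 39.6
```

>>> {"method": "step_arm", "body": {"linear": [[0, 0, 3], [0, 0, 6], [0, 0, 9], [0, 0, 11], [0, 0, 11]], "roll": [0, 0, 0, 0, 0], "jaw": [10, 10, 10, 10, 10]}}

```text
time: 9.05
tcp_pos: [0.6158, 0.1995, 0.0715]
ee_rot: [1.0, 0.009, 0.0, -0.0]
ft_force: [2.3, -0.2, 0.1]
gripper_width: 0.0173
finger_force: 39.6
```

>>> {"method": "step_arm", "body": {"linear": [[0, 0, 0.7], [0, 0, 1.4], [0, 0, 2], [0, 0, 2.6], [0, 0, 2.6]], "roll": [0, 0, 0, 0, 0], "jaw": [10, 10, 10, 10, 10]}}

```text
time: 9.55
tcp_pos: [0.6158, 0.1994, 0.0692]
ee_rot: [1.0, 0.009, 0.0, -0.0]
ft_force: [1.4, 1.5, 0.6]
gripper_width: 0.0172
finger_force: 39.6
```

Go slightly further until the flange is felt.

>>> {"method": "step_arm", "body": {"linear": [[0, 0, 0.5], [0, 0, 1], [0, 0, 1.5], [0, 0, 1.5]], "roll": [0, 0, 0, 0], "jaw": [10, 10, 10, 10]}}

```text
time: 9.95
tcp_pos: [0.6158, 0.1995, 0.068]
ee_rot: [1.0, 0.009, 0.0, -0.0]
ft_force: [0.1, 0.7, 3.2]
gripper_width: 0.0175
finger_force: 39.8
```

>>> {"method": "step_arm", "body": {"linear": [[0, 0, 0], [0, 0, 0], [0, 0, 0], [0, 0, 0]], "roll": [0, 0, 0, 0], "jaw": [24, 32, 40, 40]}}

```text
time: 10.35
tcp_pos: [0.6154, 0.1993, 0.0673]
ee_rot: [1.0, 0.009, -0.0, 0.0]
ft_force: [-0.1, 0.4, -0.6]
gripper_width: 0.0401
finger_force: 0.0
```

>>> {"method": "step_arm", "body": {"linear": [[0, 0, -10], [0, 0, -40], [0, 0, -80], [0, 0, -120], [0, 0, -140]], "roll": [0, 0, 0, 0, 0], "jaw": [45, 50, 55, 55, 55]}}

```text
time: 10.85
tcp_pos: [0.6175, 0.1998, 0.2137]
ee_rot: [1.0, 0.009, 0.004, -0.001]
ft_force: [0.8, 0.5, 0.0]
gripper_width: 0.0551
finger_force: 0.0
```

```bash
python3 - <<'E'
from h import *
s,f,W=wgrab('w5')
t=s['tcp_pos'];print(s['time'],t,s['joint_positions'])
m=(np.hypot(W[...,0]-.616,W[...,1]-.1995)<.015);z=W[...,2]
print(np.nanmax(z[m]),top(f,W,(.616,.1995),h=.101,r=.02))
E
```

```text
10.85 [0.61753314 0.1998105  0.21368268] [ 1.98366740e-01  1.20172011e-01  1.58432862e+00 -1.51618870e-05
  1.42979093e+00  1.75082126e+00]
0.30248749939566744 (np.int64(394), np.float64(0.1011), array([0.6156, 0.1986]), np.float64(-29.1), np.float64(16.9), np.float64(20.3))
```

>>> {"method": "step_arm", "body": {"linear": [[-35, 28, 0], [-70, 56, 0], [-105, 84, 0], [-140, 112, 0], [-180, 144, 0]], "roll": [-8, -16, -24, -32, -40], "jaw": [55, 55, 55, 55, 55]}}

```text
time: 11.4
tcp_pos: [0.4379, 0.0522, 0.2076]
ee_rot: [0.935, 0.354, -0.0, 0.0]
ft_force: [0.1, -0.4, 1.1]
gripper_width: 0.0547
finger_force: 0.0
```

>>> {"method": "step_arm", "body": {"linear": [[0, 0, 0], [0, 0, 0], [0, 0, 0], [0, 0, 0], [0, 0, 0]], "roll": [-8, -16, -24, -32, -38], "jaw": [55, 55, 55, 55, 55]}}

```text
time: 11.9
tcp_pos: [0.4391, 0.0529, 0.2078]
ee_rot: [0.77, 0.638, 0.0, 0.0]
ft_force: [0.3, -0.4, 1.2]
gripper_width: 0.0553
finger_force: 0.0
```

>>> {"method": "step_arm", "body": {"linear": [[0, 0, 0], [0, 0, 0]], "roll": [0, 0], "jaw": [55, 55]}}

```text
time: 12.1
tcp_pos: [0.4392, 0.0529, 0.2077]
ee_rot: [0.772, 0.636, -0.0, -0.0]
ft_force: [0.1, 0.2, 0.4]
gripper_width: 0.0547
finger_force: 0.0
```

```bash
cat > look.py <<'E'
from h import *
s,f,W=wgrab()
t=s['tcp_pos'];M=R.from_quat(s['ee_rot']).as_matrix();print(s['time'],t,np.degrees(np.arctan2(M[1,1],M[0,1])),M[:,2].round(4))
r=top(f,W,(.44,.0525));print(r);d=np.r_[r[2]-t[:2],0];print('tool shift',(M.T@d*1000).round(1))
E
python3 look.py
```

```text
12.1 [0.43920872 0.05294683 0.2076909 ] -11.07720996934999 [-0. -0. -1.]
(np.int64(823), np.float64(0.1137), array([0.4392, 0.0544]), np.float64(-10.0), np.float64(24.3), np.float64(27.9))
tool shift [ 1.4 -0.3 -0. ]
```

>>> {"method": "step_arm", "body": {"linear": [[0.6, 0, 30], [0.6, 0, 60], [0.6, 0, 90], [0.6, 0, 115], [0.6, 0, 126.5]], "roll": [0, 0, 0, 0, 0], "jaw": [55, 55, 55, 55, 55]}}

```text
time: 12.65
tcp_pos: [0.4376, 0.0536, 0.0785]
ee_rot: [0.772, 0.636, -0.002, -0.001]
ft_force: [0.3, -0.2, -0.5]
gripper_width: 0.0547
finger_force: 0.0
```

>>> {"method": "step_arm", "body": {"linear": [[0, 0, 0], [0, 0, 0]], "roll": [0, 0], "jaw": [55, 55]}}

```text
time: 12.85
tcp_pos: [0.4402, 0.0535, 0.0822]
ee_rot: [0.771, 0.636, 0.001, 0.0]
ft_force: [0.1, -0.8, 0.7]
gripper_width: 0.0553
finger_force: 0.0
```

>>> {"method": "step_arm", "body": {"linear": [[0, 0, 0], [0, 0, 0], [0, 0, 0], [0, 0, 0], [0, 0, 0]], "roll": [0, 0, 0, 0, 0], "jaw": [22, 16, 16, 16, 16], "squeeze": 40}}

```text
time: 13.35
tcp_pos: [0.4406, 0.0535, 0.0827]
ee_rot: [0.771, 0.636, 0.001, 0.001]
ft_force: [-0.1, -0.2, 6.0]
gripper_width: 0.0235
finger_force: 42.1
```

>>> {"method": "step_arm", "body": {"linear": [[0, 0, -30], [0, 0, -70], [0, 0, -110], [20, 36, -110], [45, 76, -110]], "roll": [0, 0, 0, 0, 0], "jaw": [16, 16, 16, 16, 16]}}

```text
time: 13.85
tcp_pos: [0.5243, 0.0833, 0.1946]
ee_rot: [0.772, 0.636, 0.002, 0.002]
ft_force: [-0.0, -0.5, -0.7]
gripper_width: 0.0233
finger_force: 41.5
```

>>> {"method": "step_arm", "body": {"linear": [[20, 35, 0], [40, 70, 0], [59, 101, 0], [59, 101, 0], [59, 101, 0]], "roll": [-8, -16, -24, -24, -24], "jaw": [16, 16, 16, 16, 16]}}

```text
time: 14.35
tcp_pos: [0.6325, 0.1221, 0.1896]
ee_rot: [0.622, 0.783, -0.001, -0.001]
ft_force: [0.6, 0.6, -0.6]
gripper_width: 0.0236
finger_force: 41.4
```

>>> {"method": "step_arm", "body": {"linear": [[0, 0, 30], [0, 0, 60], [0, 0, 60], [0, 0, 60]], "roll": [0, 0, 0, 0], "jaw": [16, 16, 16, 16]}}

```text
time: 14.75
tcp_pos: [0.6317, 0.1217, 0.131]
ee_rot: [0.622, 0.783, -0.001, -0.001]
ft_force: [0.7, -0.2, -0.8]
gripper_width: 0.0235
finger_force: 41.3
```

```bash
cat > look2.py <<'E'
from h import *
import sys
s,f,W=wgrab('w6')
t=s['tcp_pos'];M=R.from_quat(s['ee_rot']).as_matrix();print(s['time'],t,np.degrees(np.arctan2(M[1,1],M[0,1])),M[:,2].round(4),s['ft_force'].round(1),s['gripper_width'])
h,o=holes(f,W);print(h);[print(x) for x in o]
print(member(W,t,.0115,-.0527))
print('M tool x,y',M[:2,:2].round(3).tolist(),'g17',top(f,W,(.616,.1995),h=.101,r=.02))
E
python3 look2.py
```

```text
14.75 [0.63173044 0.12166612 0.13101491] 13.003587669792257 [-1.7e-03 -2.0e-04 -1.0e+00] [ 0.7 -0.2 -0.8] 0.02349203286250992
0.049418145902996174
(np.int64(423), array([0.6335, 0.1263]), array([633.4, 122.7]), 23.1, array([22.9, 15.2]))
(np.int64(653), array([0.6244, 0.1606]), array([624.7, 159.3]), 23.2, array([20.2, 23. ]))
None
(np.int64(335), array([0.6063, 0.2371]), array([606.3, 237.4]), 14.8, array([14.4, 14. ]))
(np.int64(317), array([0.6305, 0.1213]), array([-0.0012, -0.0004]), np.float64(0.00026))
M tool x,y [[-0.225, 0.974], [0.974, 0.225]] g17 (np.int64(1001), np.float64(0.1011), array([0.6149, 0.1988]), np.float64(-28.8), np.float64(18.0), np.float64(20.4))
```

>>> {"method": "step_arm", "body": {"linear": [[-0.1, 2.3, 8], [-0.1, 2.3, 16], [-0.1, 2.3, 22], [-0.1, 2.3, 25], [-0.1, 2.3, 25]], "roll": [0, 0, 0, 0, 0], "jaw": [16, 16, 16, 16, 16]}}

```text
time: 15.3
tcp_pos: [0.6347, 0.1224, 0.1052]
ee_rot: [0.622, 0.783, -0.001, -0.001]
ft_force: [-1.6, 0.2, -0.5]
gripper_width: 0.0238
finger_force: 41.3
```

>>> {"method": "step_arm", "body": {"linear": [[0, 0, 0], [0, 0, 0], [0, 0, 0]], "roll": [0, 0, 0], "jaw": [16, 16, 16]}}

```text
time: 15.6
tcp_pos: [0.6355, 0.1225, 0.1066]
ee_rot: [0.622, 0.783, 0.0, 0.0]
ft_force: [-0.5, 0.4, -2.2]
gripper_width: 0.0235
finger_force: 41.3
```

```bash
python3 look2.py; python3 -c "
import cv2;a=cv2.imread('pics/w6.png');cv2.imwrite('pics/w6c.png',cv2.resize(a[100:340,200:440],(600,600),interpolation=cv2.INTER_CUBIC))"
```

```text
15.6 [0.63548504 0.12245728 0.10659431] 13.046298425027762 [ 6.e-04  1.e-04 -1.e+00] [-0.5  0.4 -2.2] 0.023502962920285555
0.049411971272680766
(np.int64(121), array([0.6286, 0.1283]), array([632.5, 123. ]), 23.1, array([20.9, 16.4]))
(np.int64(798), array([0.6244, 0.1609]), array([624.4, 160.8]), 20.5, array([19.9, 19.9]))
None
(np.int64(417), array([0.6063, 0.2371]), array([603.6, 234.7]), 22.3, array([19. , 15.8]))
(np.int64(322), array([0.6343, 0.1221]), array([-0.0012, -0.0004]), np.float64(0.00025))
M tool x,y [[-0.226, 0.974], [0.974, 0.226]] g17 (np.int64(1373), np.float64(0.1012), array([0.6149, 0.1988]), np.float64(-29.5), np.float64(17.8), np.float64(20.2))
```

View pics/w6c.png

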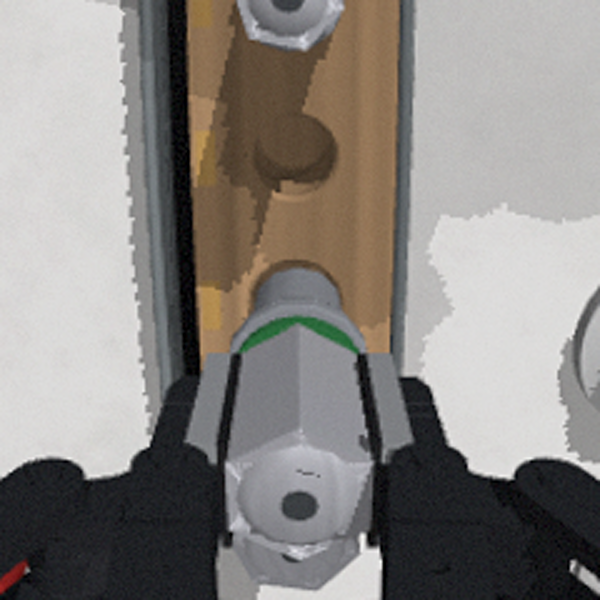

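The held 23 mm gauge is over its hole: foot at crop (299,290), hole's visible rim about (250–342,262). It sits about 1 mm too far right, so I'll correct that and feel down.

>>> {"method": "step_arm", "body": {"linear": [[0.2, -1.1, 0], [0.2, -1.1, 2], [0.2, -1.1, 4], [0.2, -1.1, 5], [0.2, -1.1, 5]], "roll": [0, 0, 0, 0, 0], "jaw": [16, 16, 16, 16, 16]}}

```text
time: 16.15
tcp_pos: [0.6342, 0.1222, 0.101]
ee_rot: [0.622, 0.783, -0.0, 0.0]
ft_force: [1.0, -0.3, -1.4]
gripper_width: 0.0235
finger_force: 41.5
```

>>> {"method": "step_arm", "body": {"linear": [[0, 0, 1], [0, 0, 1.5], [0, 0, 1.5]], "roll": [0, 0, 0], "jaw": [16, 16, 16]}}

```text
time: 16.45
tcp_pos: [0.6342, 0.1223, 0.0997]
ee_rot: [0.622, 0.783, 0.0, 0.0]
ft_force: [0.4, -0.9, -0.8]
gripper_width: 0.0238
finger_force: 41.5
```

>>> {"method": "step_arm", "body": {"linear": [[0, 0, 1], [0, 0, 2], [0, 0, 3], [0, 0, 3]], "roll": [0, 0, 0, 0], "jaw": [16, 16, 16, 16]}}

```text
time: 16.85
tcp_pos: [0.6345, 0.1221, 0.0969]
ee_rot: [0.622, 0.783, 0.0, 0.001]
ft_force: [1.4, -2.8, -0.5]
gripper_width: 0.0233
finger_force: 41.4
```

>>> {"method": "step_arm", "body": {"linear": [[-0.4, 0, 2], [-0.4, 0, 4], [-0.4, 0, 6], [-0.4, 0, 8], [-0.4, 0, 8]], "roll": [0, 0, 0, 0, 0], "jaw": [16, 16, 16, 16, 16]}}

```text
time: 17.35
tcp_pos: [0.6344, 0.1219, 0.0884]
ee_rot: [0.622, 0.783, 0.0, 0.0]
ft_force: [1.6, -1.7, -0.4]
gripper_width: 0.0233
finger_force: 41.6
```

>>> {"method": "step_arm", "body": {"linear": [[-0.3, 0.1, 3], [-0.3, 0.1, 6], [-0.3, 0.1, 9], [-0.3, 0.1, 12], [-0.3, 0.1, 15]], "roll": [0, 0, 0, 0, 0], "jaw": [16, 16, 16, 16, 16]}}

```text
time: 17.85
tcp_pos: [0.6344, 0.1217, 0.0734]
ee_rot: [0.622, 0.783, -0.0, -0.0]
ft_force: [1.1, -0.8, -0.7]
gripper_width: 0.0233
finger_force: 41.5
```

>>> {"method": "step_arm", "body": {"linear": [[0, 0, 1], [0, 0, 2], [0, 0, 3], [0, 0, 3]], "roll": [0, 0, 0, 0], "jaw": [16, 16, 16, 16]}}

```text
time: 18.25
tcp_pos: [0.6344, 0.1217, 0.0706]
ee_rot: [0.622, 0.783, 0.0, -0.0]
ft_force: [1.7, -0.7, 0.6]
gripper_width: 0.0232
finger_force: 41.6
```

>>> {"method": "step_arm", "body": {"linear": [[0, 0, 0.6], [0, 0, 1.2], [0, 0, 1.8], [0, 0, 1.8]], "roll": [0, 0, 0, 0], "jaw": [16, 16, 16, 16]}}

```text
time: 18.65
tcp_pos: [0.6344, 0.1217, 0.0691]
ee_rot: [0.622, 0.783, -0.0, -0.0]
ft_force: [0.1, -1.6, 2.8]
gripper_width: 0.0234
finger_force: 41.7
```

>>> {"method": "step_arm", "body": {"linear": [[0, 0, 0], [0, 0, 0], [0, 0, 0], [0, 0, 0]], "roll": [0, 0, 0, 0], "jaw": [30, 38, 44, 44]}}

```text
time: 19.05
tcp_pos: [0.6341, 0.1219, 0.0686]
ee_rot: [0.622, 0.783, -0.0, -0.0]
ft_force: [-0.5, 0.2, -0.3]
gripper_width: 0.0437
finger_force: 0.0
```

>>> {"method": "step_arm", "body": {"linear": [[0, 0, -10], [0, 0, -40], [0, 0, -80], [0, 0, -120], [0, 0, -150]], "roll": [0, 0, 0, 0, 0], "jaw": [46, 50, 50, 50, 50]}}

```text
time: 19.55
tcp_pos: [0.6352, 0.1218, 0.2231]
ee_rot: [0.622, 0.783, 0.001, 0.001]
ft_force: [0.0, 0.0, 0.7]
gripper_width: 0.0498
finger_force: 0.0
```

```bash
python3 - <<'E'
from h import *
s,f,W=wgrab()
print(s['time'],s['tcp_pos'],s['ft_force'])
for p in [(.616,.1995),(.6344,.1217)]: print(top(f,W,p,h=.101,r=.02))
g=optics.grab_frame('scene');cv2.imwrite('pics/s9.png',cv2.resize(g['image'][140:320,200:470,::-1],(800,533),interpolation=cv2.INTER_CUBIC))
E
```

```text
19.55 [0.63518946 0.12184528 0.22312147] [0.00758378 0.04781204 0.67649917]
(np.int64(412), np.float64(0.1007), array([0.615 , 0.1989]), np.float64(-29.7), np.float64(17.9), np.float64(20.2))
(np.int64(661), np.float64(0.101), array([0.6331, 0.1223]), np.float64(12.7), np.float64(23.5), np.float64(28.1))
```

View pics/s9.png

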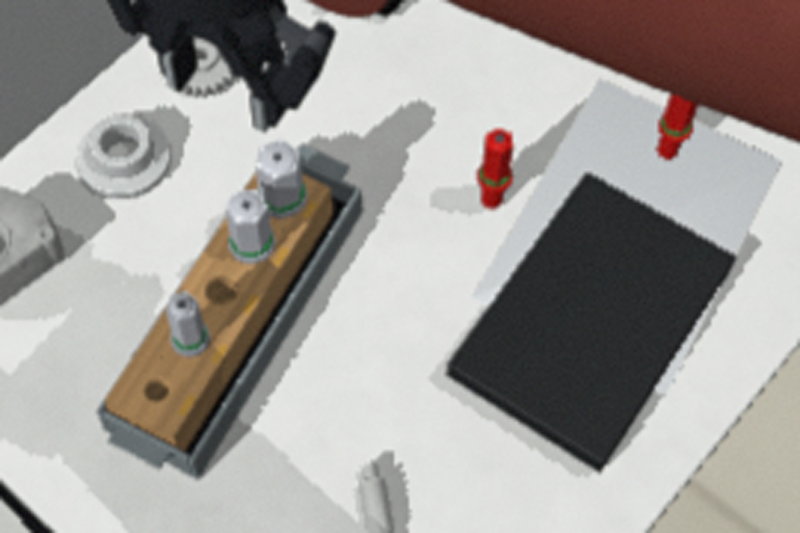

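Both gauges stand upright on their flanges in the right holes, at crop (187,322) and (248,225). Their tops are at z ≈ 0.101 as expected, the gripper is clear and nothing else has moved.

```bash
python3 -c "
from rig import workorder;print(workorder.hand_in())"
```

```text
the job is handed in; nothing more can be done
None
```

Both plug gauges are back in their matching holes in the tray, upright and fully home on their flanges, and the job was handed in at about 20 s of the 72 s allowed; the hand-in returned no verdict.

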